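# Refit the ground stopper of a dropping bottle

## Task

The washed glass stopper of the amber dropping bottle hangs in the white vial rack. Put it into the bottle's neck with its thumb tab crosswise to the pouring lip (closed) and press it firmly home with about 10 N; then ease off and, without lifting it out, rock it a quarter turn until the tab is in line with the lip and back again, to prove that it turns free and has not jammed - never force it. Leave it closed, upright and home, let go, and leave the vials, the jar and the dish where they are.

Things in the scene. Friction and masses are not known exactly. Their poses are not given: they have to be found in the camera images.
- stopper_center (a point): Dark amber glass stopper, 70 mm tall, about 35 g: its axis, half-way up (35 mm above its lower end); z up its axis. A ground cone (taper 1:10, 16.6 mm wide near the lower end, whose last 2 mm are 14 mm wide, to 20 mm at 38 mm up), a collar 28 mm wide from 38 to 42 mm, and on it the thumb tab. It starts upright in the rack, its collar on the rack's top.
- stopper_tab (a point): Middle of the stopper's flat upright thumb tab, 21 mm above stopper_center on the same axis, same axes: the tab is 26 mm long (x), 9 mm thick (y), 28 mm high (z), its lower edge on the collar. Pinch it across its thickness, fingertips clear of the collar. Both ends of the tab are alike; two drip grooves run down the cone under them.
- mouth (a point): Centre of the rim of the amber dropping bottle's neck, 114 mm above the table; x points to the small pouring lip (12 mm wide, 8 mm beyond the 34 mm wide rim), z up. The bore is a funnel, 25 mm wide at the rim narrowing to 19 mm some 4 mm down; below it the ground seat tapers 1:10 for 21 mm. Tab crosswise to the lip is closed, in line with it open; either end of the tab may point to the lip.
- bottle: The bottle, 54 mm wide, clamped on a fixed stand. Origin on the table under the neck, axes as mouth. Grinding varies: home, stopper_center is anywhere from 2 mm below to 11 mm above mouth, to be felt. The taper grips: pushing 10 N squeezes it with 15 to 25 N in all; turning under a push wedges it far harder, so ease to 1 or 2 N, then turn slowly, watching the force. Over 40 N in all it seizes.
- rod_top (a point): Top of the stand's upright rod, 12 mm thick, 130 mm above the table, 88 mm from the bottle's axis on its +y side. The stand's 8 mm base plate reaches from the bottle's axis 55 mm to +x and -x, 45 mm to -y, 110 mm to +y. None of it moves.
- rack: White plastic rack 70 x 170 x 46 mm, fixed; origin under its centre. Three holes of 22 mm, 42 mm deep, in a row along its y, 55 mm apart. The stopper is in one of them, its tab along the row within 0.3 rad, the two vials in the others; which is in which varies.
- vial0: Sample vial with a blue cap, 21 mm wide, 60 mm tall, origin under its base; stands in the rack. To be left alone.
- vial1: Sample vial with an orange cap, the same size. To be left alone.
- jar: Closed amber jar with a black lid, 56 mm wide, 85 mm tall, origin under its base. To be left alone.
- dish: Closed petri dish, 90 mm wide, 12 mm tall, origin under its base. To be left alone.

How it is judged (in metres and radians):
On the way, in this order (a step that is already met when the one before it is completed fails the run):
1. the stopper is in the neck, tab crosswise to the lip, pressed home so that the taper is squeezed with more than 11 N in all (z of stopper_center in the frame of mouth below 0.012 m and horizontal distance between stopper_center and mouth below 0.003 m and angle between stopper_center's own z axis and vertical below 0.06 rad and angle between the x axis of stopper_center and the x axis of mouth, either way round above 1.22 rad and contact force between stopper and bottle above 11 N), for 0.2 s.
2. still in the neck, it has been rocked round until the tab is in line with the lip (z of stopper_center in the frame of mouth below 0.012 m and horizontal distance between stopper_center and mouth below 0.003 m and angle between stopper_center's own z axis and vertical below 0.06 rad and angle between the x axis of stopper_center and the x axis of mouth, either way round below 0.35 rad), for 0.1 s.
At the end, for the whole second after the job is handed in: The stopper sits in the bottle's neck, home (its centre under 12 mm above the mouth's, within 3 mm of its axis), upright within 0.06 rad, tab crosswise to the lip within 0.35 rad, at rest and released; the vials, the jar and the dish are where they were (z of stopper_center in the frame of mouth below 0.012 m and horizontal distance between stopper_center and mouth below 0.003 m and angle between stopper_center's own z axis and vertical below 0.06 rad and angle between the x axis of stopper_center and the x axis of mouth, either way round above 1.22 rad and linear speed of stopper below 0.01 m/s and angular speed of stopper below 0.1 rad/s); the robot touches nothing.
It fails at once if the taper is forced: stopper and bottle squeezed together with more than 40 N in all (contact force between stopper and bottle above 40 N).
It fails at once if a vial is moved by 15 mm or more or tipped (distance of any of vial0, vial1 from where it was at the start of the episode above 0.015 m or angle between any of vial0, vial1's own z axis and vertical above 0.4 rad).
It fails at once if the jar or the dish is moved by 15 mm or more or tipped (distance of any of jar, dish from where it was at the start of the episode above 0.015 m or angle between any of jar, dish's own z axis and vertical above 0.4 rad).
It also fails if it takes over 61 s, if anything falls off the work surface, if the arm or the gripper's body presses on something with over 40 N, if the wrist force passes 120 N, or if a joint passes its speed limit or range.

## Robot

A 6-joint arm with a two-finger parallel gripper is mounted at the origin on the work surface. World frame = base frame: x ahead of the robot, y to its left, z up, the work surface at z = 0. Lengths are in mm, angles in rad, forces in N, time in s.
With the tool pointing down it reaches from about 300 to 775 mm from the base axis. Payload 14.6 kg.
Tool frame: the origin (TCP) lies at the very end of the fingers, on their centre line; the grasp point (between the pads) lies 19 mm behind it; z points along the fingers, y is the line along which they close (so a half turn about z gives the same grasp; the last joint's range is limited). The gripper opens to 94 mm and grips with 3 to 60 N. Pads are 16 mm wide; open, the fingers measure 119 mm over their backs; the gripper's body (75 mm by 177 mm) begins 78 mm behind the grasp point.
Start: joints at [-1.352, 0.3, 1.521, -0, 1.321, -0.067], TCP at [155.052, -527.682, 205.446] pointing down, gripper open.
Joint ranges: [-3.03, 3.03], [-0.79, 2.21], [0.23, 2.52], [-1.04, 4.18], [0, 3.07], [-2.55, 2.55]. Speed limits (rad/s): [2.22, 2.22, 2.57, 3.14, 3.14, 3.14].

## Interface

Orientations are given as [roll, pitch, yaw] about the fixed x, y, z axes, in that order (R = Rz(yaw) Ry(pitch) Rx(roll)).
In Python, from cell import manip, eyes, ticket gives the robot as it stands. The module is installed in compiled form; this text tells all that it offers.
- The arm moves only by the tool arm_command, never from a script. Its argument "plan" is a list of rows, each a list of 5 numbers: the opening, from -1 (shut) to 1 (fully open), then the shift along the tool's x, y, z in m, then the turn about the tool's z in rad. In form: [[jaw, dx, dy, dz, roll], ...]. A call has 1 to 20 rows; each row shifts and turns the commanded pose from where the row before left it, along the tool's axes as they then stand; what a row does not reach is not made up. A row lasts 1/8 s, in which the tool goes at most 62.5 mm and 10.7 degrees, less where a joint would pass 70% of its speed; a pose out of reach is approached as far as the arm can. A call is refused whole if a number of a shift passes 0.0625 or a number of a turn 0.188, either way. A call with a gripper value outside its range is refused whole. The fingers move at their own pace and stop on an object; "newtons" is the grip in N (left out, the last holds). Time passes only in rows, so rows that do not move let the fingers close. It gives the time, the measured TCP pose, the force, the opening and the grip force at its end, in the units of the state.
- manip.read_state(): the state, without advancing time (a new reading comes with each control period).
- eyes.camera(name): name is "side" or "top"; returns a dict with "img" (384x512x3 uint8, blue, green, red), "z_map" (384x512 float32, mm along the optical axis (not along the pixel's ray), 0 where there is no reading), "fx", "fy", "cx", "cy" (pixels), "eye" and "orientation" of the camera in the world. Camera axes: x right, y down, z forward; pixel columns grow to the right and rows downward; lengths in mm; the calibration is good to about 2 mm. A picture is of the moment at which its call begins.
- ticket.sign_off(): hands the job in; it is judged then, once.
The state is a dict: "clock": time; "joints": joint angles; "qd": joint speeds; "effort": joint torques, N m; "eef_pos": TCP position; "eef_rot": TCP orientation; "wrist_force": force on the tool from outside, world axes, zero at the start; "moment": the same for the moment, N m; "finger_gap": finger opening in mm; "finger_force": force on a finger pad.
Only numpy, scipy, OpenCV 4.12 (cv2) and the standard library are available. Lean on these libraries where they do the work, as an engineer would, in place of code of your own. Each camera call takes 0.05 s, during which the arm holds its last target. There are 200 camera calls.

## Working session

There is one attempt and no reset: what is moved stays moved. The work goes in short steps, Python scripts to look and compute and a tool call to move; the robot and the scene stay as the last step left them, time stands still between calls to the robot, and variables do not carry over. Pictures are saved under pics/ and viewed, at most 10 in all, crops included, and the job is handed in when it is done.

Besides the shell and the picture viewer there is one more tool, called after "Call:" by a JSON object that holds its "op" and its "data". arm_command: Moves the arm, as the interface text tells. Its arguments: {"type":"object","properties":{"plan":{"type":"array"},"newtons":{"type":"number"}},"required":["plan"]}

```bash
mkdir -p pics
cat > h.py <<'E'
import numpy as np, cv2
from cell import manip, eyes, ticket
from scipy.spatial.transform import Rotation as R
def rot(o):
    o=np.array(o,float)
    if o.shape==(3,3): return o
    return R.from_euler('xyz',o).as_matrix() if o.size==3 else R.from_quat(o).as_matrix()
def cloud(c):
    z=c['z_map']; v,u=np.mgrid[:z.shape[0],:z.shape[1]]
    p=np.stack([(u-c['cx'])/c['fx']*z,(v-c['cy'])/c['fy']*z,z],-1)
    return p@rot(c['orientation']).T+np.array(c['eye'])
def ray(c,u,v,h):
    d=rot(c['orientation'])@np.array([(u-c['cx'])/c['fx'],(v-c['cy'])/c['fy'],1]); e=np.array(c['eye'])
    return e+d*(h-e[2])/d[2]
E
python3 - <<'E'
from h import *
import pickle
print(manip.read_state())
for n in ('top','side'):
    c=eyes.camera(n); pickle.dump(c,open(n+'.pkl','wb')); cv2.imwrite(f'pics/{n}0.png',c['img'])
    print(n,{k:c[k] for k in c if k not in('img','z_map')})
E
```

```text
{'clock': 0.0, 'joints': array([-1.35162972e+00,  3.00470347e-01,  1.52156624e+00, -1.26187711e-05,
        1.32072366e+00, -6.65954392e-02]), 'qd': array([0.00019263, 0.00035305, 0.00072366, 0.00089058, 0.00172822,
       0.00045051]), 'effort': array([-2.75664141e-03, -5.31807876e+01, -3.52732587e+01,  7.06564612e-02,
        2.43387348e-02, -8.21946969e-05]), 'eef_pos': array([ 154.97775968, -527.43917242,  204.89302825]), 'eef_rot': array([-3.14042683e+00, -6.55038329e-05,  2.85765138e-01]), 'wrist_force': array([-0.70713181,  0.52822548,  0.05633034]), 'moment': array([ 0.00090792,  0.03573816, -0.02372348]), 'finger_force': 0.0, 'finger_gap': 94.3070395027395}
top {'fx': 395.5588855758775, 'fy': 395.5588855758775, 'cx': 256.0238624572329, 'cy': 196.91678243482235, 'eye': array([ 474.91206498,   -5.11287744, 1113.52402443]), 'orientation': array([-3.011394  , -0.00324961, -1.54837206])}
side {'fx': 373.02963550962744, 'fy': 373.02963550962744, 'cx': 259.55461338266383, 'cy': 190.23385065461358, 'eye': array([ 233.92083331, -511.98817723,  563.43997325]), 'orientation': array([-2.21933702, -0.01781159, -0.5985055 ])}
```

View pics/top0.png

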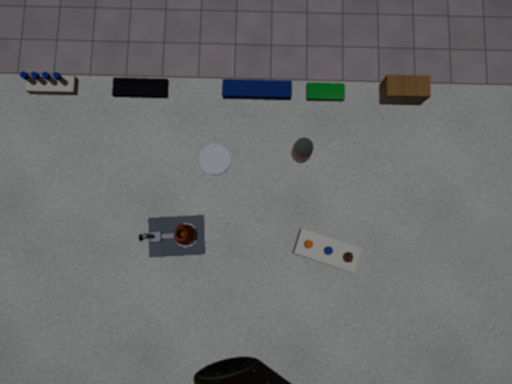

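View pics/side0.png

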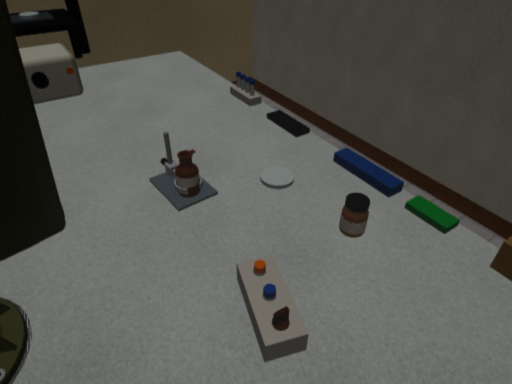

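The top view shows the rack at (328,250) with orange, blue and the stopper at (348,257); the bottle is at (186,235), the rod at (141,237), the dish at (215,159) and the jar at (303,150). The side view agrees.

Run:
```python
from h import *
import pickle
T=pickle.load(open('top.pkl','rb'));S=pickle.load(open('side.pkl','rb'))
def crop(c,x,y,w,h,k): return cv2.resize(np.clip(c['img'][y:y+h,x:x+w].astype(float)*1.8,0,255).astype('uint8'),None,fx=k,fy=k,interpolation=cv2.INTER_CUBIC)
a=crop(T,135,205,80,60,5);b=crop(T,290,222,80,60,5)
c=crop(S,145,120,80,100,4)[:300];d=crop(S,230,250,80,100,4)[:,:]
top=np.hstack([a,b]); bot=np.hstack([cv2.resize(c[:300],(400,300)) if 0 else np.pad(c,((0,0),(0,80),(0,0))),np.pad(d[80:380],((0,0),(0,80),(0,0)))])
cv2.imwrite('pics/crops.png',np.vstack([top,bot]))
# rack top face
P=cloud(T)
m=((abs(P[...,2]-46)<8)&(T['z_map']>0)); m[:, :285]=0; m[:,375:]=0; m[:220]=0;m[280:]=0
m=m.astype('uint8'); cs,_=cv2.findContours(m,cv2.RETR_EXTERNAL,cv2.CHAIN_APPROX_NONE); k=max(cs,key=cv2.contourArea)
pts=np.array([ray(T,u,v,46)[:2] for u,v in k[:,0]],'float32'); print('rack depth rect',cv2.minAreaRect(pts))
g=T['img'].astype(int); mm=(g.min(2)>115).astype('uint8'); mm[:, :285]=0; mm[:,375:]=0; mm[:220]=0;mm[280:]=0
cs,_=cv2.findContours(mm,cv2.RETR_EXTERNAL,cv2.CHAIN_APPROX_NONE); k=max(cs,key=cv2.contourArea)
pts=np.array([ray(T,u,v,46)[:2] for u,v in k[:,0]],'float32'); print('rack bright rect',cv2.minAreaRect(pts))
hsv=lambda c:cv2.cvtColor(c['img'],cv2.COLOR_BGR2HSV)
for n,c in(('top',T),('side',S)):
    H=hsv(c)
    for col,lo,hi in(('orange',(5,150,120),(20,255,255)),('blue',(105,150,80),(130,255,255)),('brown',(0,80,10),(18,255,125))):
        q=cv2.inRange(H,lo,hi); N,_,st,ce=cv2.connectedComponentsWithStats(q)
        for i in range(1,N):
            if st[i,4]>12: print(n,col,st[i],ce[i].round(1), {h:ray(c,*ce[i],h).round(1)[:2] for h in (64,78,114)})
for n,c in(('top',T),('side',S)):
    P=cloud(c)
    print(n,'max z at bottle/rod:',)
for (u,v) in((186,235),(141,237),(348,257),(328,250),(308,244)): print(u,v,cloud(T)[v,u].round(1))
```

```text
rack depth rect ((476.52362060546875, -200.94384765625), (170.26478576660156, 70.09088897705078), 72.94901275634766)
rack bright rect ((478.113525390625, -206.4541015625), (156.63050842285156, 242.1485137939453), 1.2709367275238037)
top orange [306 241   7   7  35] [308.9 243.7] {64: array([ 491.2, -147.5]), 78: array([ 491. , -145.6]), 114: array([ 490.4, -140.7])}
top blue [20 72  6  5 22] [22.5 73.7] {64: array([943.3, 652.3]), 78: array([937.1, 643.5]), 114: array([921., 621.])}
top blue [31 72  6  5 22] [33.7 74. ] {64: array([943.1, 621.1]), 78: array([936.9, 612.8]), 114: array([920.8, 591.3])}
top blue [42 72  6  6 22] [44.6 74.3] {64: array([943.2, 590.8]), 78: array([937. , 582.8]), 114: array([920.9, 562.4])}
top blue [53 73  6  5 21] [55.5 74.6] {64: array([942.9, 560.4]), 78: array([936.7, 552.9]), 114: array([920.6, 533.5])}
top blue [326 247   6   7  33] [328.4 250.2] {64: array([ 475.3, -198.9]), 78: array([ 475.3, -196.3]), 114: array([ 475.2, -189.7])}
top brown [ 380   75   50   29 1346] [404.4  89. ] {64: array([ 924.3, -411. ]), 78: array([ 918.3, -405.5]), 114: 
[... 1787 characters left out ...]
.5] {64: array([ 727.1, -148.6]), 78: array([ 713.3, -158.8]), 114: array([ 677.7, -185. ])}
side brown [341 230  20   7  41] [350.4 234. ] {64: array([ 680.9, -183.7]), 78: array([ 668.4, -192.9]), 114: array([ 636.2, -216.5])}
side brown [254 260  12  14  95] [259.3 267.9] {64: array([ 486.3, -157. ]), 78: array([ 479.2, -166.9]), 114: array([ 461. , -192.5])}
side brown [272 307  17  23 250] [280.7 319.2] {64: array([ 456.4, -258.9]), 78: array([ 450.2, -265.9]), 114: array([ 434.1, -284.2])}
top max z at bottle/rod:
side max z at bottle/rod:
186 235 [505.3 168.7 112.7]
141 237 [499.4 302.5  40. ]
348 257 [ 458.8 -250.2   65.2]
328 250 [ 475.9 -198.    63.7]
308 244 [ 490.4 -145.4   62.4]
```

View pics/crops.png

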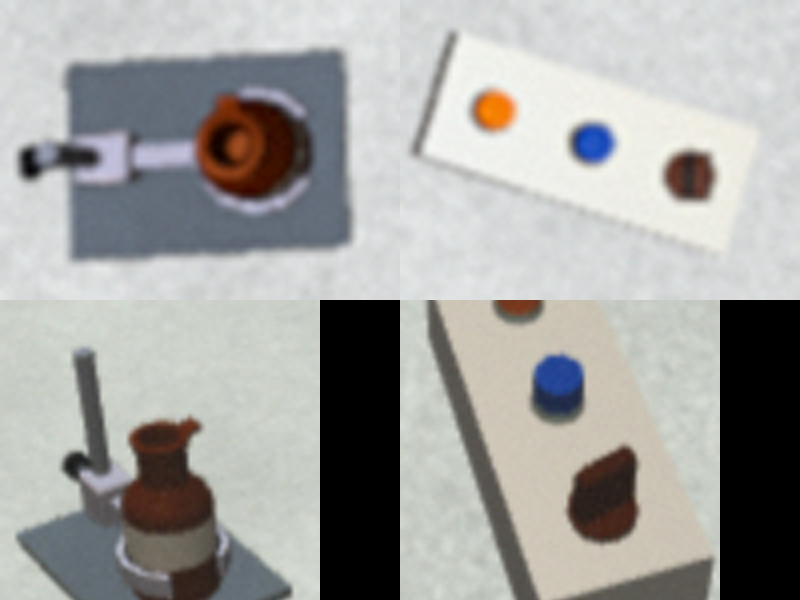

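The crops show the bottle rim with its lip pointing up (+x) in the top view at about (180,225). The stopper's tab looks crosswise to the row, contrary to the text, so I'll measure it.

Run:
```python
from h import *
import pickle
T=pickle.load(open('top.pkl','rb'));S=pickle.load(open('side.pkl','rb'))
for n,c in(('top',T),('side',S)):
    P=cloud(c).reshape(-1,3)
    q=P[(np.hypot(P[:,0]-459,P[:,1]+253)<25)&(P[:,2]>56)&(P[:,2]<90)]
    ev,V=np.linalg.eigh(np.cov(q[:,:2].T)) if len(q)>2 else (0,np.eye(2))
    print(n,'tab',len(q),q.mean(0).round(1),ev,V[:,1]); print(q.round(0)[:40].tolist())
    q=P[(np.hypot(P[:,0]-505,P[:,1]-175)<35)&(P[:,2]>102)&(P[:,2]<125)]; print('rim',len(q),np.median(q,0).round(1),q.min(0),q.max(0))
    q=P[(np.hypot(P[:,0]-502,P[:,1]-262)<25)&(P[:,2]>100)&(P[:,2]<140)]; print('rod',len(q),q.mean(0).round(1) if len(q) else '')
for e in((273.75,314.5),(288.75,307.5)): print('edge',ray(S,*e,78))
# dark profile top
I=T['img'].sum(2); print(I[250:264,340:356])
# rim pixels, top (red channel minus others)
H=cv2.cvtColor(T['img'],cv2.COLOR_BGR2HSV); print(T['img'][222:246,170:196,2])
# stand plate
q=cv2.inRange(T['img'],(60,45,30),(110,95,85)); N,_,st,ce=cv2.connectedComponentsWithStats(q)
i=[i for i in range(1,N) if st[i,4]>500 and abs(ce[i][0]-176)<25]
for j in i:
    cs,_=cv2.findContours((_==j).astype('uint8'),0,1); 
    pts=np.array([ray(T,u,v,8)[:2] for u,v in np.vstack(cs)[:,0]],'float32'); print('plate',st[j],cv2.minAreaRect(pts))
```

```text
top tab 49 [ 460.7 -252.1   72.8] [ 7.56578886 53.55584689] [-0.99638621  0.08493832]
[[472.0, -250.0, 65.0], [472.0, -250.0, 78.0], [472.0, -253.0, 76.0], [472.0, -254.0, 82.0], [469.0, -250.0, 57.0], [469.0, -250.0, 65.0], [469.0, -251.0, 74.0], [469.0, -252.0, 79.0], [469.0, -255.0, 79.0], [470.0, -259.0, 74.0], [467.0, -250.0, 67.0], [467.0, -250.0, 76.0], [467.0, -253.0, 75.0], [467.0, -256.0, 76.0], [467.0, -259.0, 72.0], [464.0, -249.0, 57.0], [464.0, -249.0, 70.0], [464.0, -250.0, 75.0], [464.0, -252.0, 78.0], [464.0, -254.0, 80.0], [464.0, -258.0, 75.0], [461.0, -250.0, 56.0], [462.0, -250.0, 76.0], [462.0, -252.0, 79.0], [462.0, -255.0, 77.0], [462.0, -258.0, 75.0], [459.0, -249.0, 60.0], [459.0, -250.0, 65.0], [459.0, -250.0, 76.0], [459.0, -252.0, 78.0], [459.0, -255.0, 79.0], [456.0, -249.0, 69.0], [457.0, -250.0, 76.0], [457.0, -253.0, 74.0], [457.0, -255.0, 78.0], [453.0, -250.0, 56.0], [454.0, -249.0, 68.0], [454.0, -250.0, 76.0], [454.0, -252.0, 79.0], [454.0, -254.0, 83.0]]
rim 119 [512.6 182.3 112.2] [494.81043718 165.99477501 102.65662911] [532.66478035 196.683355
[... 4276 characters left out ...]
  32  34  39  46  57]
 [ 55  55  55  54  57  60  62  55  47  47  49  49  48  44  41  39  38  37
   34  33  35  35  36  49  70  82]
 [ 54  54  55  54  55  61  73  70  53  42  40  40  41  38  36  36  36  34
   32  34  41  40  46  69  86  82]
 [ 54  54  54  56  53  55  64  73  70  59  49  42  37  34  32  31  30  31
   31  41  49  55  68  85  82  68]
 [ 56  54  54  55  54  53  56  64  77  83  83  73  57  43  39  38  35  41
   49  63  78  83  84  81  66  56]
 [ 55  55  54  55  55  54  53  56  69  83  93  90  83  78  81  78  71  76
   81  88  99  95  79  63  55  54]]
plate [ 140  215   65   42 1643] ((505.2908020019531, 225.85595703125), (108.92584228515625, 177.06906127929688), 4.434473991394043)
```

Call:
{"op": "arm_command", "data": {"plan": [[-0.3,0,0,0,0.127],[-0.3,0,0,0,0.127],[-0.3,0,0,0,0.127],[-0.3,0.0278,-0.0302,0.009,0],[-0.3,0.0278,-0.0302,0.009,0],[-0.3,0.0278,-0.0302,0.009,0],[-0.3,0.0278,-0.0302,0.009,0],[-0.3,0.0278,-0.0302,0.009,0],[-0.3,0.0278,-0.0302,0.009,0],[-0.3,0.0278,-0.0302,0.009,0],[-0.3,0.0278,-0.0302,0.009,0],[-0.3,0.0278,-0.0302,0.009,0],[-0.3,0.0278,-0.0302,0.009,0],[-0.3,0,0,0,0],[-0.3,0,0,0,0]], "newtons": 20}}

```text
clock: 1.98
eef_pos: [460.1, -253.7, 115.4]
eef_rot: [-3.142, 0.0, -0.095]
wrist_force: [-0.7, -0.8, -0.3]
finger_gap: 33.1
finger_force: 0.0
```

Run:
```python
from h import *
import pickle
T=pickle.load(open('top.pkl','rb'))
c=ray(T,180.4,233.8,114); l=ray(T,179.5,225,112); print('mouth top img',c,'lip yaw',np.arctan2(*(l-c)[[1,0]]))
S=eyes.camera('side'); pickle.dump(S,open('side1.pkl','wb'))
S0=pickle.load(open('side.pkl','rb'))
k=lambda C,x,y:cv2.resize(np.clip(C['img'][y:y+100,x:x+100]*1.7,0,255).astype('uint8'),None,fx=4,fy=4,interpolation=cv2.INTER_CUBIC)
a=k(S,230,235); b=k(S,140,110)
for h,r in((114,17),(114,12.5)): 
  for cen in((c[0],c[1]),):
    t=np.linspace(0,2*np.pi,60); w=np.c_[cen[0]+r*np.cos(t),cen[1]+r*np.sin(t),0*t+h]
    q=(w-S['eye'])@rot(S['orientation']); uv=np.c_[q[:,0]/q[:,2]*S['fx']+S['cx'],q[:,1]/q[:,2]*S['fy']+S['cy']]
    cv2.polylines(b,[np.int32((uv-[140,110])*4+1.5)],True,(0,255,0),1)
cv2.imwrite('pics/s1.png',np.hstack([a,b]))
```

```text
mouth top img [507.90978377 182.70826612 114.        ] lip yaw 0.16523439528923453
```

View pics/s1.png

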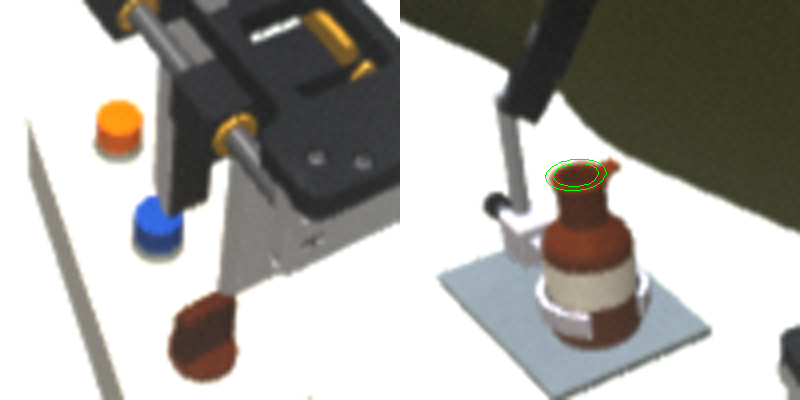

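The side view shows the fingers above the stopper and straddling the tab, with the blue vial clear. The projected rim is only about 1 px off, so the mouth is near (509.3, 181.3).

Call:
{"op": "arm_command", "data": {"plan": [[-0.3,0,0,0.0155,0],[-0.3,0,0,0.0155,0],[-0.3,0,0,0.0155,0],[-0.3,0,0,0.0155,0],[-0.3,0,0,0,0],[-0.3,0,0,0,0]]}}

```text
clock: 2.78
eef_pos: [460.7, -253.6, 53.7]
eef_rot: [3.141, -0.0, -0.095]
wrist_force: [-0.3, -0.3, 0.8]
finger_gap: 32.9
finger_force: 0.0
```

Call:
{"op": "arm_command", "data": {"plan": [[-0.9,0,0,0,0],[-0.9,0,0,0,0],[-0.9,0,0,0,0],[-0.9,0,0,0,0],[-0.9,0,0,0,0]], "newtons": 15}}

```text
clock: 3.4
eef_pos: [460.6, -253.5, 53.7]
eef_rot: [3.141, -0.0, -0.095]
wrist_force: [-1.6, 0.9, 4.1]
finger_gap: 8.9
finger_force: 15.0
```

Call:
{"op": "arm_command", "data": {"plan": [[-0.9,0,0,0,0],[-0.9,0,0,-0.01,0],[-0.9,0,0,-0.025,0],[-0.9,0,0,-0.035,0],[-0.9,0,0,-0.035,0],[-0.9,0,0,-0.035,0],[-0.9,0,0,0,0],[-0.9,0,0,0,0]], "newtons": 30}}

```text
clock: 4.4
eef_pos: [460.1, -253.3, 192.7]
eef_rot: [-3.141, 0.001, -0.095]
wrist_force: [0.3, 0.8, -0.1]
finger_gap: 8.4
finger_force: 30.0
```

Call:
{"op": "arm_command", "data": {"plan": [[-0.9,0.0008,-0.0437,0,0],[-0.9,0.0008,-0.0437,0,0],[-0.9,0.0008,-0.0437,0,0],[-0.9,0.0008,-0.0437,0,0],[-0.9,0.0008,-0.0437,0,0],[-0.9,0.0008,-0.0437,0,0],[-0.9,0.0008,-0.0437,0,0],[-0.9,0.0008,-0.0437,0,0],[-0.9,0.0008,-0.0437,0,0],[-0.9,0.0008,-0.0437,0,0]]}}

```text
clock: 5.65
eef_pos: [509.5, 182.1, 192.1]
eef_rot: [3.141, 0.002, -0.095]
wrist_force: [0.2, -0.5, -0.4]
finger_gap: 9.0
finger_force: 30.0
```

Call:
{"op": "arm_command", "data": {"plan": [[-0.9,0,0,0,-0.1745],[-0.9,0,0,0,-0.1745],[-0.9,0,0,0,-0.1745],[-0.9,0,0,0,-0.1745],[-0.9,0,0,0,-0.1745],[-0.9,0,0,0,-0.1745],[-0.9,0,0,0,-0.1745],[-0.9,0,0,0,-0.1745],[-0.9,0,0,0,-0.1745],[-0.9,0,0,0,-0.1745],[-0.9,0,0,0,0],[-0.9,0,0,0,0]]}}

```text
clock: 7.15
eef_pos: [509.8, 180.7, 192.8]
eef_rot: [-3.141, 0.0, 1.646]
wrist_force: [-0.3, 0.6, -0.2]
finger_gap: 8.8
finger_force: 30.0
```

Run:
```python
from h import *
import pickle
S=eyes.camera('side'); T=eyes.camera('top'); pickle.dump((S,T),open('p2.pkl','wb')); s=manip.read_state(); print(s['eef_pos'],s['eef_rot'],s['wrist_force'])
k=lambda C,x,y:cv2.resize(np.clip(C['img'][y:y+120,x:x+80]*1.7,0,255).astype('uint8'),None,fx=5,fy=5,interpolation=cv2.INTER_CUBIC)
a=k(S,145,90); b=k(T,145,185)
cv2.imwrite('pics/s2.png',np.hstack([a,b]))
# project expected stopper bottom (TCP xy) & axis, in side
p=s['eef_pos']
for z in(p[2]-46,p[2]-8,114):
  for xy in (p[:2],(509.3,181.3)):
    q=(np.array([*xy,z])-S['eye'])@rot(S['orientation']); print(z.round(1),xy,(q[0]/q[2]*S['fx']+S['cx']).round(2),(q[1]/q[2]*S['fy']+S['cy']).round(2))
```

```text
[509.91286996 180.72986971 193.13896927] [-3.14108426e+00  7.68565623e-05  1.64716075e+00] [ 0.05449972 -0.3413448  -0.70240548]
147.1 [509.91286996 180.72986971] 183.28 140.69
147.1 (509.3, 181.3) 182.92 140.66
185.1 [509.91286996 180.72986971] 181.42 125.28
185.1 (509.3, 181.3) 181.05 125.25Traceback (most recent call last):
  File "<stdin>", line 11, in <module>
AttributeError: 'int' object has no attribute 'round'
```

View pics/s2.png

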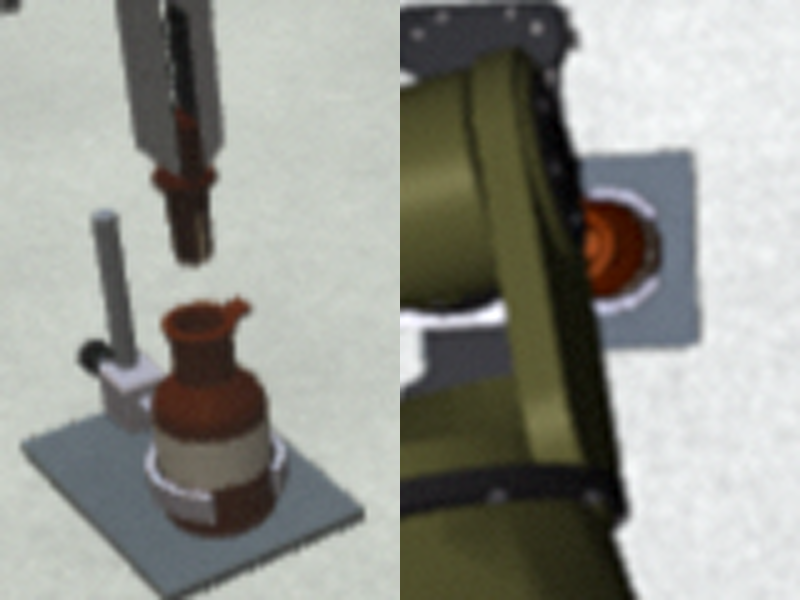

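The side view shows the stopper upright above the neck. Its lower end is at px (183.2,141.2), against (183.3,140.7) predicted from the TCP. Now the rim in the same view.

Run:
```python
from h import *
import pickle
S,T=pickle.load(open('p2.pkl','rb'))
H=cv2.cvtColor(S['img'],cv2.COLOR_BGR2HSV)
def proj(w): 
    q=(np.atleast_2d(w)-S['eye'])@rot(S['orientation']); return np.c_[q[:,0]/q[:,2]*S['fx']+S['cx'],q[:,1]/q[:,2]*S['fy']+S['cy']]
t=np.linspace(0,2*np.pi,360)
for cx,cy in((509.9,180.7),(509.3,181.3),(507.9,182.7),(511,179)):
    uv=proj(np.c_[cx+17*np.cos(t),cy+17*np.sin(t),0*t+114]); print((cx,cy),'u',uv[:,0].min().round(2),uv[:,0].max().round(2),'v',uv[:,1].min().round(2),uv[:,1].max().round(2))
g=S['img'].astype(int); sat=g[...,2]-g[...,0]
print('R-B'); print(sat[148:162,174:198])
```

```text
(509.9, 180.7) u 177.22 192.37 v 149.6 157.45
(509.3, 181.3) u 176.87 192.01 v 149.56 157.4
(507.9, 182.7) u 176.04 191.18 v 149.46 157.3
(511, 179) u 177.99 193.14 v 149.79 157.65
R-B
[[ 1  1  2  1  2  2  2  2  1  2  2  2  1  1  2  3  2  2  6  2  2  1  1  2]
 [ 1  2  2  1  2  2  2  3  2  5  7  8  7  7  6  4  5  9 19  9  4  2  1  3]
 [ 1  1  1  2  3  2  7  7  7 15 25 26 25 19 16  9 16 32 37 30 16  5  2  2]
 [ 1  2  1  2  5  8 22 27 24 25 28 27 29 28 28 28 34 39 40 36 24  8  1  1]
 [ 1  1  2  7 16 26 26 23 21 20 20 20 21 22 23 30 35 39 37 24 10  4  2  2]
 [ 1  1  3 16 29 30 19 17 17 15 16 16 16 18 19 24 35 36 21  7  4  1  2  0]
 [ 1  2  4 25 37 25 15 13 13 13 16 15 16 16 17 24 35 31 12  3  1  2  1  1]
 [ 1  1  3 21 34 32 20 15 14 14 14 16 18 21 23 29 33 21  7  2  1  2  2  2]
 [ 1  0  3 12 26 36 33 24 22 23 23 23 26 29 32 30 21 11  5  3  1  1  1  1]
 [ 1  1  1  2 10 25 32 32 33 32 32 31 31 30 22 18 13 10  3  2  1  1  1  1]
 [ 1  1  3  3  7 11 16 19 21 21 18 18 17 14 13 12 10  9  2  2  0  2  1  1]
 [ 1  2  2  2  1  8 12 13 14 14 16 13 13 12 11 10  9  6  2  2  2  0  3  1]
 [ 1  0  2  1  1  8 13 14 14 15 13 14 13 14 11 12 11  6  2  2  0  0  2  1]
 [-3  1  2  0  2 11 11 13 13 15 11 14 14 13 12 12  8  8  2  2  1  1  1  2]]
```

Call:
{"op": "arm_command", "data": {"plan": [[-0.9,0.0007,-0.0006,0.01,0],[-0.9,0,0,0.01,0],[-0.9,0,0,0.005,0],[-0.9,0,0,0.005,0],[-0.9,0,0,0.004,0],[-0.9,0,0,0.004,0],[-0.9,0,0,0,0]]}}

```text
clock: 8.12
eef_pos: [509.3, 181.4, 155.2]
eef_rot: [-3.141, 0.0, 1.65]
wrist_force: [0.7, 0.8, -0.7]
finger_gap: 9.1
finger_force: 30.0
```

Call:
{"op": "arm_command", "data": {"plan": [[-0.9,0,0,0.003,0],[-0.9,0,0,0.003,0],[-0.9,0,0,0.003,0],[-0.9,0,0,0,0]]}}

```text
clock: 8.62
eef_pos: [509.4, 181.8, 146.2]
eef_rot: [3.141, -0.001, 1.65]
wrist_force: [1.3, 5.0, -2.5]
finger_gap: 8.6
finger_force: 30.0
```

Call:
{"op": "arm_command", "data": {"plan": [[-0.9,0.0007,0,0,0],[-0.9,0,0,0,0]]}}

```text
clock: 8.88
eef_pos: [509.2, 182.1, 146.3]
eef_rot: [-3.141, 0.0, 1.65]
wrist_force: [1.7, 2.4, -2.0]
finger_gap: 9.1
finger_force: 30.0
```

Call:
{"op": "arm_command", "data": {"plan": [[-0.9,0.0007,0.0004,0,0],[-0.9,0,0,0,0]]}}

```text
clock: 9.12
eef_pos: [509.6, 182.6, 146.4]
eef_rot: [-3.141, 0.0, 1.65]
wrist_force: [0.0, -0.2, 0.0]
finger_gap: 8.7
finger_force: 30.0
```

Call:
{"op": "arm_command", "data": {"plan": [[-0.9,0,0,0.002,0],[-0.9,0,0,0.002,0],[-0.9,0,0,0,0]]}}

```text
clock: 9.5
eef_pos: [509.5, 182.8, 142.2]
eef_rot: [-3.141, 0.0, 1.65]
wrist_force: [0.2, -0.0, -0.2]
finger_gap: 8.9
finger_force: 30.0
```

Call:
{"op": "arm_command", "data": {"plan": [[-0.9,0,0,0.002,0],[-0.9,0,0,0.002,0],[-0.9,0,0,0,0]]}}

```text
clock: 9.88
eef_pos: [509.5, 182.8, 138.3]
eef_rot: [-3.141, 0.0, 1.65]
wrist_force: [0.8, 0.3, -0.9]
finger_gap: 8.5
finger_force: 30.0
```

Call:
{"op": "arm_command", "data": {"plan": [[-0.9,0,0,0.001,0],[-0.9,0,0,0.001,0],[-0.9,0,0,0,0]]}}

```text
clock: 10.25
eef_pos: [509.6, 182.9, 136.4]
eef_rot: [-3.141, -0.0, 1.65]
wrist_force: [-1.1, 0.2, -0.4]
finger_gap: 9.0
finger_force: 30.0
```

Call:
{"op": "arm_command", "data": {"plan": [[-0.9,0,0,0.001,0],[-0.9,0,0,0.001,0],[-0.9,0,0,0,0]]}}

```text
clock: 10.62
eef_pos: [509.6, 182.9, 134.3]
eef_rot: [-3.141, -0.0, 1.65]
wrist_force: [-0.5, 1.2, -1.0]
finger_gap: 8.6
finger_force: 30.0
```

Call:
{"op": "arm_command", "data": {"plan": [[-0.9,0,0,0.001,0],[-0.9,0,0,0.001,0],[-0.9,0,0,0,0]]}}

```text
clock: 11.0
eef_pos: [509.6, 182.9, 132.4]
eef_rot: [-3.141, -0.0, 1.65]
wrist_force: [-0.6, 1.6, 0.3]
finger_gap: 8.4
finger_force: 30.0
```

Call:
{"op": "arm_command", "data": {"plan": [[-0.9,0.0003,0,0.001,0],[-0.9,0,0,0,0]]}}

```text
clock: 11.25
eef_pos: [509.5, 183.1, 131.4]
eef_rot: [-3.141, 0.0, 1.65]
wrist_force: [-2.2, 0.9, 1.1]
finger_gap: 9.1
finger_force: 30.0
```

Call:
{"op": "arm_command", "data": {"plan": [[-0.9,0,0,0.001,0],[-0.9,0,0,0,0]]}}

```text
clock: 11.5
eef_pos: [509.6, 183.1, 130.6]
eef_rot: [-3.142, 0.0, 1.65]
wrist_force: [-2.8, -0.4, 3.9]
finger_gap: 9.0
finger_force: 30.0
```

Call:
{"op": "arm_command", "data": {"plan": [[-0.9,0,0,0.001,0],[-0.9,0,0,0,0]]}}

```text
clock: 11.75
eef_pos: [509.6, 183.1, 130.0]
eef_rot: [3.141, 0.0, 1.65]
wrist_force: [-4.8, -0.2, 9.5]
finger_gap: 8.6
finger_force: 30.0
```

Call:
{"op": "arm_command", "data": {"plan": [[-0.9,0,-0.0006,0,0],[-0.9,0,0,0,0]]}}

```text
clock: 12.0
eef_pos: [509.5, 183.1, 130.0]
eef_rot: [3.14, -0.0, 1.65]
wrist_force: [-1.8, -0.1, 6.8]
finger_gap: 8.5
finger_force: 30.0
```

Call:
{"op": "arm_command", "data": {"plan": [[-0.9,0,-0.0003,0.0005,0],[-0.9,0,0,0,0],[-0.9,0,0,0,0]]}}

```text
clock: 12.38
eef_pos: [509.5, 183.1, 130.0]
eef_rot: [3.139, -0.0, 1.65]
wrist_force: [-2.5, -1.0, 10.3]
finger_gap: 8.5
finger_force: 30.0
```

Call:
{"op": "arm_command", "data": {"plan": [[-0.9,0,0,0,0],[-0.9,0,0,0,0],[-0.9,0,0,0,0]]}}

```text
clock: 12.75
eef_pos: [509.5, 183.1, 130.0]
eef_rot: [3.139, -0.0, 1.65]
wrist_force: [-2.0, 0.1, 9.8]
finger_gap: 8.8
finger_force: 30.0
```

Now I ease off to 1–2 N.

Call:
{"op": "arm_command", "data": {"plan": [[-0.9,0,-0.0003,-0.0008,0],[-0.9,0,0,0,0],[-0.9,0,0,0,0]]}}

```text
clock: 13.12
eef_pos: [509.3, 183.1, 130.0]
eef_rot: [3.139, -0.0, 1.65]
wrist_force: [5.9, 1.0, 0.9]
finger_gap: 8.7
finger_force: 30.0
```

Call:
{"op": "arm_command", "data": {"plan": [[-0.9,0,0.0003,0,0],[-0.9,0,0,0,0],[-0.9,0,0,0,0]]}}

```text
clock: 13.5
eef_pos: [509.3, 183.1, 130.0]
eef_rot: [3.14, -0.0, 1.65]
wrist_force: [6.2, -0.5, 3.1]
finger_gap: 8.9
finger_force: 30.0
```

Call:
{"op": "arm_command", "data": {"plan": [[-0.9,0,0.0006,-0.0002,0],[-0.9,0,0,0,0],[-0.9,0,0,0,0]]}}

```text
clock: 13.88
eef_pos: [509.4, 183.1, 130.0]
eef_rot: [3.141, 0.0, 1.65]
wrist_force: [3.0, -0.9, 3.3]
finger_gap: 8.4
finger_force: 30.0
```

```bash
python3 -c "
from h import *
s=manip.read_state(); print(s['wrist_force'],s['moment'],s['eef_pos'],s['eef_rot'])"
```

```text
[ 3.00549389 -0.93713046  3.30380095] [-0.0967043  -0.80575744 -0.01322486] [509.36272646 183.12933091 130.03949892] [3.14141689e+00 2.55404597e-05 1.64985738e+00]
```

Call:
{"op": "arm_command", "data": {"plan": [[-0.9,0,0.0005,-0.0002,0],[-0.9,0,0,0,0],[-0.9,0,0,0,0]]}}

```text
clock: 14.25
eef_pos: [509.5, 183.1, 130.0]
eef_rot: [-3.141, 0.0, 1.65]
wrist_force: [-1.1, -0.5, 4.6]
finger_gap: 8.4
finger_force: 30.0
```

Call:
{"op": "arm_command", "data": {"plan": [[-0.9,0,-0.0001,-0.0005,0],[-0.9,0,0,0,0],[-0.9,0,0,0,0]]}}

```text
clock: 14.62
eef_pos: [509.4, 183.1, 130.1]
eef_rot: [-3.141, 0.0, 1.65]
wrist_force: [1.2, 0.0, -5.8]
finger_gap: 8.6
finger_force: 30.0
```

Call:
{"op": "arm_command", "data": {"plan": [[-0.9,0,0,0.0003,0],[-0.9,0,0,0,0],[-0.9,0,0,0,0]]}}

```text
clock: 15.0
eef_pos: [509.5, 183.1, 130.1]
eef_rot: [-3.141, 0.0, 1.65]
wrist_force: [-0.7, -0.9, -6.2]
finger_gap: 9.1
finger_force: 30.0
```

Call:
{"op": "arm_command", "data": {"plan": [[-0.9,0,0,0.0003,0],[-0.9,0,0,0,0],[-0.9,0,0,0,0]]}}

```text
clock: 15.38
eef_pos: [509.6, 183.2, 130.1]
eef_rot: [-3.141, 0.0, 1.65]
wrist_force: [-2.8, -1.4, -1.6]
finger_gap: 8.9
finger_force: 30.0
```

Call:
{"op": "arm_command", "data": {"plan": [[-0.9,0,-0.0003,0.0001,0],[-0.9,0,0,0,0],[-0.9,0,0,0,0]]}}

```text
clock: 15.75
eef_pos: [509.5, 183.2, 130.1]
eef_rot: [3.141, -0.0, 1.65]
wrist_force: [-1.9, -1.1, -1.5]
finger_gap: 9.0
finger_force: 30.0
```

Call:
{"op": "arm_command", "data": {"plan": [[-0.9,0,0,0.0001,0.02],[-0.9,0,0,0,0.02],[-0.9,0,0,0,0]]}}

```text
clock: 16.12
eef_pos: [509.5, 183.2, 130.0]
eef_rot: [3.141, -0.0, 1.609]
wrist_force: [-3.0, -1.4, 1.9]
finger_gap: 8.3
finger_force: 30.0
```

```bash
python3 -c "
from h import *
s=manip.read_state(); print(s['wrist_force'],s['moment'],s['eef_pos'],s['eef_rot'])"
```

```text
[-2.98156085 -1.35068018  1.8720414 ] [-0.39786861  0.43031824  0.06388934] [509.53892508 183.15827138 130.02670614] [ 3.14119574e+00 -5.87162499e-05  1.60931889e+00]
```

Call:
{"op": "arm_command", "data": {"plan": [[-0.9,0,-0.0003,0,0.03],[-0.9,0,0,0,0.04],[-0.9,0,0,0,0.04],[-0.9,0,0,0,0]]}}

```text
clock: 16.62
eef_pos: [509.5, 183.2, 130.0]
eef_rot: [3.141, -0.0, 1.499]
wrist_force: [2.0, -1.0, 0.5]
finger_gap: 8.9
finger_force: 30.0
```

Call:
{"op": "arm_command", "data": {"plan": [[-0.9,0,0.0001,0,0.04],[-0.9,0,0,0,0.04],[-0.9,0,0,0,0.04],[-0.9,0,0,0,0.04],[-0.9,0,0,0,0]]}}

```text
clock: 17.25
eef_pos: [509.5, 183.1, 130.0]
eef_rot: [3.141, -0.0, 1.34]
wrist_force: [2.0, -1.2, 0.5]
finger_gap: 8.7
finger_force: 30.0
```

Call:
{"op": "arm_command", "data": {"plan": [[-0.9,0,0.0002,0,0.05],[-0.9,0,0,0,0.05],[-0.9,0,0,0,0.05],[-0.9,0,0,0,0.05],[-0.9,0,0,0,0]]}}

```text
clock: 17.88
eef_pos: [509.7, 183.1, 129.9]
eef_rot: [3.141, -0.0, 1.141]
wrist_force: [2.3, -0.6, 0.6]
finger_gap: 8.8
finger_force: 30.0
```

Call:
{"op": "arm_command", "data": {"plan": [[-0.9,0.0001,0.0003,0,0.05],[-0.9,0,0,0,0.05],[-0.9,0,0,0,0.05],[-0.9,0,0,0,0.05],[-0.9,0,0,0,0.05],[-0.9,0,0,0,0]]}}

```text
clock: 18.62
eef_pos: [509.8, 183.0, 129.9]
eef_rot: [3.141, -0.0, 0.892]
wrist_force: [1.5, -1.4, 0.9]
finger_gap: 8.9
finger_force: 30.0
```

Call:
{"op": "arm_command", "data": {"plan": [[-0.9,0,0.0003,0,0.05],[-0.9,0,0,0,0.05],[-0.9,0,0,0,0.05],[-0.9,0,0,0,0.05],[-0.9,0,0,0,0.05],[-0.9,0,0,0,0]]}}

```text
clock: 19.38
eef_pos: [509.9, 182.9, 129.8]
eef_rot: [-3.141, 0.0, 0.642]
wrist_force: [1.5, -1.4, 1.0]
finger_gap: 8.9
finger_force: 30.0
```

Call:
{"op": "arm_command", "data": {"plan": [[-0.9,0,0.0003,0,0.05],[-0.9,0,0,0,0.05],[-0.9,0,0,0,0.05],[-0.9,0,0,0,0.05],[-0.9,0,0,0,0.05],[-0.9,0,0,0,0]]}}

```text
clock: 20.12
eef_pos: [510.0, 182.7, 129.8]
eef_rot: [-3.141, 0.0, 0.392]
wrist_force: [0.5, -0.3, 0.2]
finger_gap: 8.8
finger_force: 30.0
```

Call:
{"op": "arm_command", "data": {"plan": [[-0.9,0,0.0001,0,0.05],[-0.9,0,0,0,0.05],[-0.9,0,0,0,0.05],[-0.9,0,0,0,0.05],[-0.9,0,0,0,0.05],[-0.9,0,0,0,0.05],[-0.9,0,0,0,0],[-0.9,0,0,0,0]]}}

```text
clock: 21.12
eef_pos: [510.1, 182.6, 129.8]
eef_rot: [-3.141, 0.0, 0.092]
wrist_force: [-0.4, 0.2, 0.2]
finger_gap: 8.6
finger_force: 30.0
```

Run:
```python
from h import *
s=manip.read_state(); print(s['wrist_force'],s['moment'])
S=eyes.camera('side')
cv2.imwrite('pics/s3.png',cv2.resize(np.clip(S['img'][90:190,135:235]*1.7,0,255).astype('uint8'),None,fx=5,fy=5,interpolation=cv2.INTER_CUBIC))
```

```text
[-0.40636459  0.16089589  0.20419479] [-0.08985785  0.03186425  0.02035421]
```

View pics/s3.png

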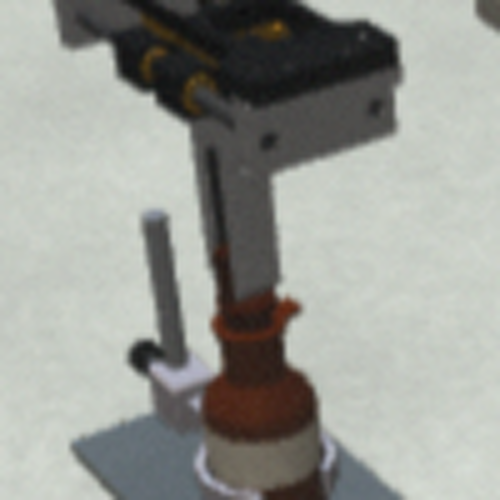

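The side view shows the stopper seated in the neck at crop (250,310), with the tab in line with the lip. Now I turn it back, reversing the small lateral corrections.

Call:
{"op": "arm_command", "data": {"plan": [[-0.9,0,0,0,-0.05],[-0.9,0,0,0,-0.05],[-0.9,0,0,0,-0.05],[-0.9,0,0,0,-0.05],[-0.9,0,0,0,-0.05],[-0.9,0,-0.0001,0,-0.05],[-0.9,0,0,0,0]]}}

```text
clock: 22.05
eef_pos: [510.1, 182.7, 129.8]
eef_rot: [-3.141, 0.0, 0.39]
wrist_force: [-0.9, -0.1, 0.3]
finger_gap: 8.6
finger_force: 30.0
```

Call:
{"op": "arm_command", "data": {"plan": [[-0.9,0,-0.0001,0,-0.05],[-0.9,0,0,0,-0.05],[-0.9,0,-0.0001,0,-0.05],[-0.9,0,0,0,-0.05],[-0.9,0,-0.0001,0,-0.05],[-0.9,0,0,0,0]]}}

```text
clock: 22.8
eef_pos: [510.0, 182.9, 129.8]
eef_rot: [-3.142, 0.0, 0.639]
wrist_force: [0.5, -0.6, 0.3]
finger_gap: 8.9
finger_force: 30.0
```

Call:
{"op": "arm_command", "data": {"plan": [[-0.9,0,0,0,-0.05],[-0.9,0,-0.0001,0,-0.05],[-0.9,0,0,0,-0.05],[-0.9,0,-0.0001,0,-0.05],[-0.9,0,0,0,-0.05],[-0.9,0,0,0,0]]}}

```text
clock: 23.55
eef_pos: [509.9, 183.0, 129.8]
eef_rot: [3.142, 0.0, 0.888]
wrist_force: [0.5, -0.9, 0.3]
finger_gap: 8.8
finger_force: 30.0
```

Call:
{"op": "arm_command", "data": {"plan": [[-0.9,0,-0.0001,0,-0.05],[-0.9,0,0,0,-0.05],[-0.9,0,-0.0001,0,-0.05],[-0.9,0,0,0,-0.05],[-0.9,0,-0.0001,0,-0.05],[-0.9,0,0,0,0]]}}

```text
clock: 24.3
eef_pos: [509.7, 183.1, 129.9]
eef_rot: [3.141, 0.0, 1.138]
wrist_force: [1.3, -1.7, -0.2]
finger_gap: 9.1
finger_force: 30.0
```

Call:
{"op": "arm_command", "data": {"plan": [[-0.9,0,0.0001,0.0001,-0.05],[-0.9,0,0,0,-0.05],[-0.9,0,0,0,-0.05],[-0.9,0,-0.0001,0,-0.05],[-0.9,0,0,0,-0.05],[-0.9,0,0,0,0]]}}

```text
clock: 25.05
eef_pos: [509.6, 183.1, 129.8]
eef_rot: [-3.142, 0.0, 1.388]
wrist_force: [0.3, -0.9, 0.7]
finger_gap: 8.6
finger_force: 30.0
```

Call:
{"op": "arm_command", "data": {"plan": [[-0.9,0,0,0,-0.05],[-0.9,0,0,0,-0.05],[-0.9,0,0,0,-0.05],[-0.9,0,0,0,-0.05],[-0.9,0,0,0,-0.05],[-0.9,0,0,0,0]]}}

```text
clock: 25.8
eef_pos: [509.5, 183.2, 129.8]
eef_rot: [-3.141, 0.0, 1.638]
wrist_force: [-1.6, -1.0, 0.3]
finger_gap: 8.6
finger_force: 30.0
```

Call:
{"op": "arm_command", "data": {"plan": [[-0.7,0,0,0,0],[-0.5,0,0,0,0],[-0.3,0,0,0,0],[-0.3,0,0,0,0],[-0.3,0,0,0,0]]}}

```text
clock: 26.42
eef_pos: [509.6, 183.2, 129.7]
eef_rot: [-3.142, -0.0, 1.64]
wrist_force: [-0.1, 0.1, -0.7]
finger_gap: 33.0
finger_force: 0.0
```

Call:
{"op": "arm_command", "data": {"plan": [[-0.3,0,0,-0.005,0],[-0.3,0,0,-0.01,0],[-0.3,0,0,-0.025,0],[-0.3,0,0,-0.03,0],[-0.3,0,0,-0.03,0],[-0.3,0,0,-0.02,0],[-0.3,0,0,0,0],[-0.3,0,0,0,0]]}}

```text
clock: 27.42
eef_pos: [509.3, 183.1, 249.0]
eef_rot: [-3.141, 0.0, 1.64]
wrist_force: [0.8, -0.1, -0.6]
finger_gap: 32.6
finger_force: 0.0
```

Run:
```python
from h import *
s=manip.read_state(); print(s['wrist_force'],s['eef_pos'])
S=eyes.camera('side')
cv2.imwrite('pics/s4.png',cv2.resize(np.clip(S['img'][90:190,135:235]*1.7,0,255).astype('uint8'),None,fx=5,fy=5,interpolation=cv2.INTER_CUBIC))
```

```text
[ 0.77144359 -0.05695542 -0.56515154] [509.33204718 183.11601004 249.03026865]
```

View pics/s4.png

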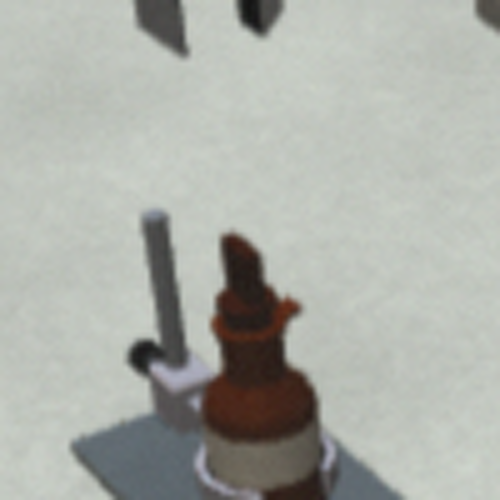

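The side view shows the stopper upright in the neck at crop (245,280), with the tab crosswise to the lip and the gripper clear.

```bash
python3 -c "
from h import *
print(ticket.sign_off())"
```

```text
the job is handed in; nothing more can be done
None
```

I pressed the stopper home with about 10 N, rocked it a quarter turn to open and back without it jamming, and left it closed, upright and released. I handed the job in at about 27 s and got no verdict back. The vials, jar and dish were never touched by any planned move, though I did not re-measure them at the end.

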